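Build the sieve tower on the shaker

TASK

Build the sieve tower on the shaker's collecting pan, finest mesh lowest: set the blue sieve in the pan first, then the yellow one in the blue, then the red one in the yellow, and close the red one with the white lid, each fully seated and level in the one below. The green sieve is not wanted today: leave it, the tube rack, the timer and the note pad where they are.

Things in the scene. Friction and masses are not known exactly. Their poses are not given: they have to be found in the camera images.
- pan_mouth (a point): Collecting pan: aluminium cup fixed on a square grey shaker (100x100 mm, 29 mm high, fixed to the bench). Mouth 54 mm outside, 49 mm bore, 10 mm deep. Point: centre of the mouth at rim height, 48 mm above the bench; z up. A sieve seated in it has its point 10.5 mm above this one.
- sieve_blue_mid (a point): Round sieve, wide blue grip band, finest mesh, 110 g. 60 mm diameter, 35 mm tall, mouth up. From below: tapered foot 0-7 mm (43 mm diameter, 37 at its lower edge), upright grip band 7-25 mm (60 mm), rim 25-35 mm (54 mm outside, 49 mm bore, mesh 10 mm down). The foot drops 7 mm into a 49 mm mouth till the band sits on its rim. Point: on the axis, 17.5 mm above the underside (half-way up); z up.
- sieve_yellow_mid (a point): Round sieve, wide yellow grip band, medium mesh, 110 g. Shape, size and point as the blue sieve (60 mm diameter, 35 mm tall, point half-way up). Seated in another sieve, its point is 28 mm above that one's; sideways play 3 mm.
- sieve_red_mid (a point): Round sieve, wide red grip band, coarsest mesh, 110 g. Shape, size and point as the blue sieve (60 mm diameter, 35 mm tall, point half-way up). Seated in another sieve, its point is 28 mm above that one's; sideways play 3 mm.
- sieve_green_mid (a point): Round sieve, wide green grip band, fairly fine mesh, 110 g. Shape, size and point as the blue sieve (60 mm diameter, 35 mm tall, point half-way up). Not wanted today.
- lid_mid (a point): White closed lid, 60 mm in diameter, 30 mm tall, 90 g: the same foot (0-7 mm) and upright 60 mm grip band (7-25 mm, white) as the sieves, with a low closed dome above. Point: on its axis, 15 mm above its underside; seated, 25.5 mm above the point of the sieve below.
- rack_mid (a point): Bystander: teal microtube rack with tubes, 69x160x46 mm; point about at its centre.
- timer_mid (a point): Bystander: white digital timer, 66x70x26 mm; point at its centre.
- pad_mid (a point): Bystander: pad of pink notes, 50x76x12 mm; point at its centre.
Not all that is in view belongs to the job. What is shaped like the part that bears sieve_yellow_mid but pink is not meant. Leave any brown or orange look-alike of the part that bears lid_mid alone.

How it is judged:
By the outcome, as a careful person would: the job done as asked, in the order asked, and still so for the second after the job is handed in, with the robot touching nothing.
It also fails if it takes over 109 s, if anything falls off the work surface, if the arm or the gripper's body presses on something with over 40 N, if the wrist force passes 120 N, or if a joint passes its speed limit or range.

ROBOT

A 6-joint arm with a two-finger parallel gripper is mounted at the origin on a cart in front of the work surface, level with it; the furniture and walls round the work are solid. World frame = base frame: x ahead of the robot, y to its left, z up, the work surface at z = 0. Lengths are in m, angles in rad, forces in N, time in s.
With the tool pointing down it reaches from about 0.35 to 0.725 m from the base axis. Payload 6 kg.
Tool frame: the origin (TCP) lies on the mounting face of the last link; the fingertips stand 173 mm ahead of it and the grasp point (between the pads) lies 155 mm ahead of it; z points along the fingers, y is the line along which they close (so a half turn about z gives the same grasp; the last joint's range is limited). The gripper opens to 85 mm and grips with 20 to 120 N. Pads are 22 mm wide; open, the fingers measure 114 mm over their backs; the gripper's body (76 mm by 85 mm) begins 54 mm behind the grasp point. The pads swing forward as they close: fully open they stand 13 mm farther back than shut.
Start: joints at [-0.936, 0.04, 0.085, 0, -1.615, -0.334], TCP at [0.178, -0.573, 0.405] pointing down, gripper open.
Joint ranges: [-2.56, 2.56], [-1.29, 2.01], [-1.08, 1.49], [-3.29, 1.98], [-2.81, -0.18], [-2.99, 2.99]. Speed limits (rad/s): [2.57, 2.57, 3.01, 3.14, 3.14, 3.14].

INTERFACE

Orientations are given as a rotation vector (axis times angle).
In Python, from bench import * gives the robot as it stands. The module is installed in compiled form; this text tells all that it offers.
- The arm moves only by the shell command python3 -m pendant 'ROWS' [OPENING]. ROWS is JSON, a list that holds one entry, the list of rows, each a list of 4 numbers: the shift along the tool's x, y, z scaled (see below), then the turn about the tool's z scaled (see below). In form: [[[x, y, z, spin], ...]]. A call has exactly 10 rows; each row shifts and turns the commanded pose from where the row before left it, along the tool's axes as they then stand; what a row does not reach is not made up. The controller multiplies each number of a shift by 50 mm and each number of a turn by 6 degrees. A row lasts 1/8 s, in which the tool goes at most 62.5 mm and 10.7 degrees, less where a joint would pass 70% of its speed; a pose out of reach is approached as far as the arm can. A call with a number of a shift or a turn outside -1 to 1 is refused whole. A call with a gripper value outside its range is refused whole. OPENING is the closure, from 0 (fully open) to 1 (shut), set as the call begins (- or left out, the last holds). The fingers move at their own pace and stop on an object; the grip force is fixed at half the most. Time passes only in rows, so rows that do not move let the fingers close, or fill a call up. It gives the time, the measured TCP pose, the force, the opening and the grip force at its end, in the units of the state.
- sense(): the state, without advancing time (a new reading comes with each control period).
- capture(name): name is "side" or "top"; returns a dict with "frame" (420x560x3 uint8, red, green, blue), "vertical_fov" (degrees; the focal length in pixels is half the picture's height over the tangent of half this angle, whatever the lens; pixels are square), "cx", "cy" (the principal point, pixels), "k1" (the pictures are not rectified: a ray, as slopes to the right and down, at radius r is drawn at 1 + k1 r^2 times it, then the intrinsics apply), "extrinsics" (4x4, takes a point from camera to world coordinates). Camera axes: x right, y down, z forward; pixel columns grow to the right and rows downward; lengths in m; the calibration is good to about 2 mm. A picture is of the moment at which its call begins. There is no depth.
- close_job(): hands the job in; it is judged then, once.
The state is a dict: "time": time; "joint_positions": joint angles; "qvel": joint speeds; "joint_torque": joint torques, N m; "tool_pos": TCP position; "orientation": TCP orientation; "wrist_force": force on the tool from outside, world axes, zero at the start; "torque": the same for the moment, N m; "finger_gap": finger opening in m; "gripper_force": force on a finger pad.
Only numpy, scipy, OpenCV 4.12 (cv2) and the standard library are available. Lean on these libraries where they do the work, as an engineer would, in place of code of your own. Each camera call takes 0.05 s, during which the arm holds its last target. There are 200 camera calls.

## Working session

There is one attempt and no reset: what is moved stays moved. The work goes in short steps, Python scripts to look and compute and a shell command to move; the robot and the scene stay as the last step left them, time stands still between calls to the robot, and variables do not carry over. Pictures are saved under pics/ and viewed, at most 14 in all, crops included, and the job is handed in when it is done.

```bash
mkdir -p pics; cat > h.py <<'E'
from bench import *
import numpy as np, cv2
def grab(n,f):
    c=capture(n); cv2.imwrite('pics/'+f+'.png',c['frame'][:,:,::-1]); 
    np.save('pics/'+f+'.npy',c,allow_pickle=True); return c
def load(f): return np.load('pics/'+f+'.npy',allow_pickle=True).item()
def K(c):
    f=210/np.tan(np.radians(c['vertical_fov'])/2); return np.array([[f,0,c['cx']],[0,f,c['cy']],[0,0,1]])
def ray(c,u,v):
    p=cv2.undistortPoints(np.array([[[u,v]]],float),K(c),np.array([c['k1'],0,0,0.]))[0,0]
    E=np.array(c['extrinsics']); return E[:3,3],E[:3,:3]@np.array([p[0],p[1],1])
def atz(c,u,v,z):
    o,d=ray(c,u,v); return o+d*(z-o[2])/d[2]
def proj(c,P):
    E=np.array(c['extrinsics']); q=E[:3,:3].T@(np.array(P,float)-E[:3,3])
    return cv2.projectPoints(q[None,None],np.zeros(3),np.zeros(3),K(c),np.array([c['k1'],0,0,0.]))[0].ravel()
E
python3 - <<'E'
from h import *
for n in('top','side'):
    c=grab(n,n+'0'); print(n,c['vertical_fov'],c['cx'],c['cy'],c['k1'],np.round(c['extrinsics'],3).tolist())
s=sense(); print(s['tool_pos'],s['orientation'],s['wrist_force'],s['finger_gap'],s['time'])
E
```

```text
top 50.470367693230976 281.9672359939502 212.82152604366755 -0.11668989056909317 [[0.024, -0.984, 0.176, 0.312], [-0.999, -0.028, -0.019, -0.041], [0.024, -0.175, -0.984, 1.199], [0.0, 0.0, 0.0, 1.0]]
side 45.089009797978804 278.24449516382185 211.75345436333924 -0.01287422662449328 [[0.643, -0.418, 0.642, -0.486], [-0.766, -0.342, 0.544, -0.891], [-0.008, -0.842, -0.54, 0.903], [0.0, 0.0, 0.0, 1.0]]
[ 0.17784884 -0.5730214   0.4037441 ] [ 4.70661481e-01 -3.10574628e+00 -2.53829244e-03] [ 0.55962718 -0.16693171 -0.49982468] 0.08520154291157586 0.1
```

View pics/top0.png

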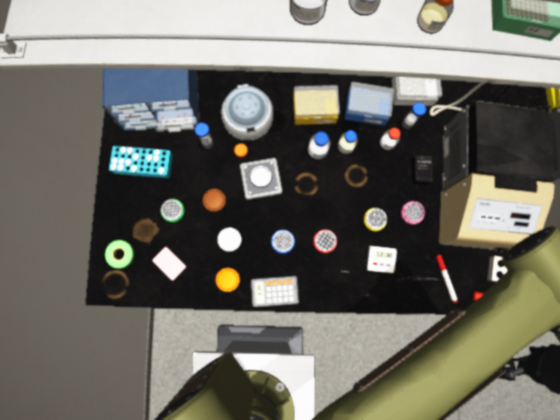

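View pics/side0.png

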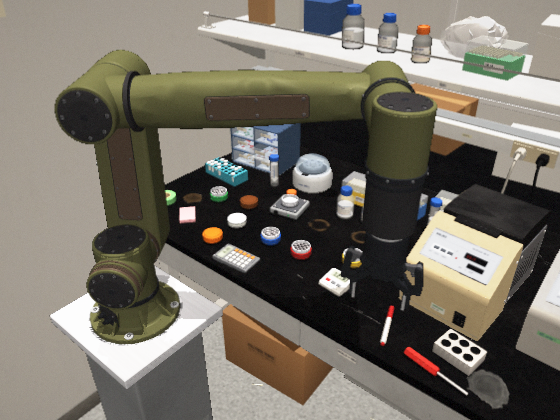

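The top view shows these candidates:
- **Blue sieve:** (283,241).
- **Red sieve:** (325,240). The pink one at (413,212) could be mistaken for red or yellow and stays.
- **Yellow sieve:** (375,219).
- **Green sieve:** (172,210), left alone.
- **White lid:** (230,239). The brown (214,200) and orange (228,280) look-alikes stay.
- **Pan:** (261,177).

I'll check these in one enlarged crop.

```bash
python3 - <<'E'
from h import *
c=load('top0'); f=c['frame'][150:300,205:435,::-1]
cv2.imwrite('pics/crop0.png',cv2.resize(f,None,fx=3.4,fy=3.4,interpolation=cv2.INTER_CUBIC))
E
```

```text
(no output)
```

View pics/crop0.png

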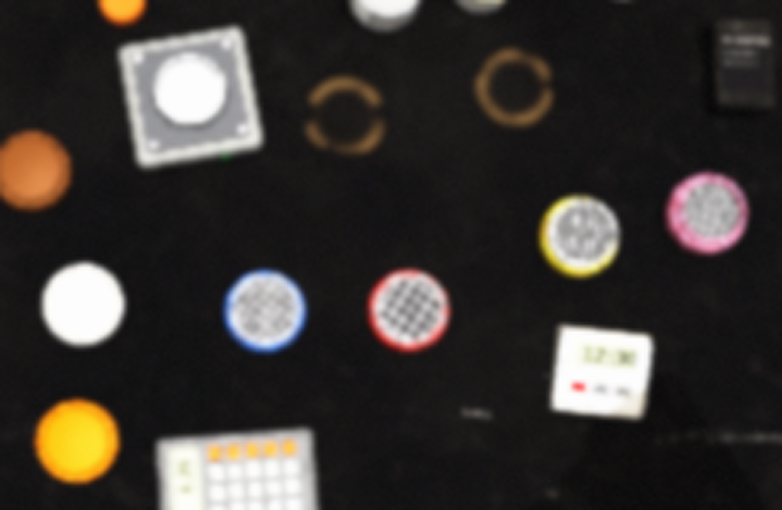

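The crop confirms the choice. Crop centres are blue (264,311), red (409,310), yellow (580,236), lid (83,305) and pan cup (189,90), with pink at (708,213) and the timer at (602,371) near yellow.

```bash
python3 - <<'E'
from h import *
c=load('top0'); 
pts=dict(blue=(264,311,.022),red=(409,310,.022),yellow=(580,236,.022),lid=(83,305,.022),pan=(189,90,.048),pink=(708,213,.022),timer=(602,371,.026))
g=cv2.cvtColor(cv2.GaussianBlur(c['frame'],(0,0),.01+.5),cv2.COLOR_RGB2HSV)[...,2]
n,L,S,C=cv2.connectedComponentsWithStats((g>75).astype(np.uint8))
s=load('side0')
for k,(a,b,z) in pts.items():
    u,v=(a+.5)/3.4-.5+205,(b+.5)/3.4-.5+150
    l=L[int(round(v)),int(round(u))]; 
    P=atz(c,u,v,z); out=[k,np.round([u,v],1),np.round(P,4)]
    if l and k!='pan':
        ct,_=cv2.findContours((L==l).astype(np.uint8),0,1); e=cv2.fitEllipse(ct[0]); out+=[np.round(e[0],1),np.round(e[1],1),np.round(atz(c,*e[0],z),4)]
        P=atz(c,*e[0],z)
    out+=['side',np.round(proj(s,P),1),'r',np.hypot(*P[:2]).round(3)]
    print(*out)
f=s['frame'][170:300,170:380,::-1]
cv2.imwrite('pics/crop1.png',cv2.resize(f,None,fx=3.8,fy=3.8,interpolation=cv2.INTER_CUBIC))
E
```

```text
blue [282.3 241.1] [ 0.446  -0.0673  0.022 ] [282.4 241. ] [24.3 24.6] [ 0.4463 -0.0676  0.022 ] side [270.1 235.2] r 0.451
red [324.9 240.8] [ 0.4498 -0.1809  0.022 ] [324.7 240.8] [24.1 24.6] [ 0.4498 -0.1804  0.022 ] side [300.4 248.9] r 0.485
yellow [375.2 219.1] [ 0.5123 -0.3172  0.022 ] [374.9 218.9] [23.4 24.2] [ 0.5126 -0.3162  0.022 ] side [352.  256.9] r 0.602
lid [229.1 239.4] [0.4467 0.0741 0.022 ] [228.9 239. ] [24.4 24.7] [0.4475 0.0745 0.022 ] side [236.3 218.5] r 0.454
pan [260.2 176.1] [ 0.6152 -0.0038  0.048 ] side [288.9 198.3] r 0.615
pink [412.9 212.3] [ 0.5339 -0.4221  0.022 ] [412.6 212.2] [23.6 24. ] [ 0.5341 -0.4214  0.022 ] side [388.7 268.2] r 0.68
timer [381.7 258.8] [ 0.4051 -0.3327  0.026 ] [381.3 258.9] [29.2 32.8] [ 0.4046 -0.3317  0.026 ] side [334.8 277.2] r 0.523
```

View pics/crop1.png

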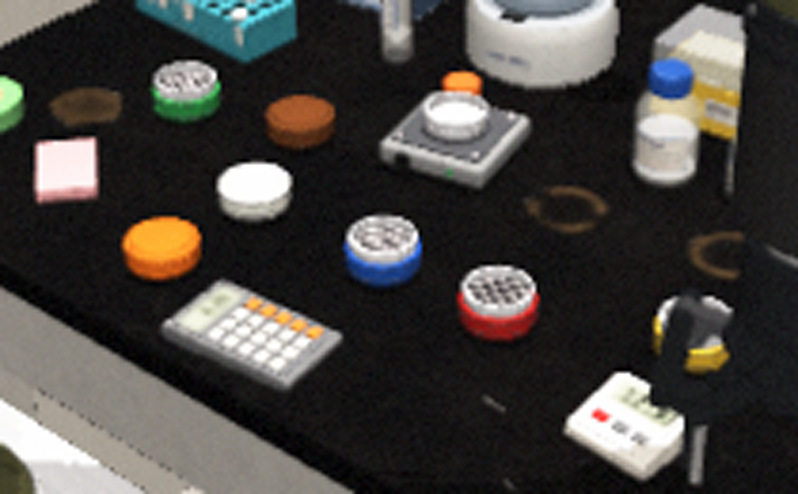

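Both views agree: the side projections fall within about 1.5 px of the parts. Moving above the blue sieve while squaring the tool yaw.

```bash
cat >> h.py <<'E'
from scipy.spatial.transform import Rotation as Rn
def to(x,y,z):
    s=sense(); R=Rn.from_rotvec(s['orientation']).as_matrix(); d=np.array([x,y,z])-s['tool_pos']
    print('t',round(s['time'],2),'tcp',np.round(s['tool_pos'],4),'xax',np.round(R[:,0],3),'zax',np.round(R[:,2],3),'F',np.round(s['wrist_force'],1),'gap',round(s['finger_gap'],4),'UNITS',np.round(R.T@d/.05,3))
E
python3 -m pendant '[[[-0.6,0.9,0,0.29],[-0.7,0.9,0,0.29],[-0.7,0.9,0,0.29],[-0.7,0.9,0,0.29],[-0.7,0.9,0,0.29],[-0.7,0.9,0,0.29],[-0.7,0.9,0,0.29],[-0.7,0.9,0,0.29],[-0.7,0.9,0,0.29],[-0.7,0.9,0,0.28]]]' 0
python3 -c "
from h import *
to(.446,-.0675,.178)"
```

```text
time: 1.35
tool_pos: [0.4443, -0.0734, 0.4048]
orientation: [0.003, 3.141, 0.001]
wrist_force: [1.2, 0.0, 0.6]
finger_gap: 0.0854
gripper_force: 0.0
t 1.35 tcp [ 0.4443 -0.0734  0.4048] xax [-1.     0.002 -0.001] zax [ 0.001  0.    -1.   ] F [1.2 0.  0.6] gap 0.0854 UNITS [-0.032  0.116  4.535]
```

```bash
python3 -m pendant '[[[0,0.1,0.5,0],[0,0,0.6,0],[0,0,0.6,0],[0,0,0.6,0],[0,0,0.5,0],[0,0,0.2,0],[0,0,0,0],[0,0,0,0],[0,0,0,0],[0,0,0,0]]]' 0
python3 -c "
from h import *
to(.446,-.0675,.178)
c=grab('side','s1'); f=c['frame'][130:290,170:380,::-1]
cv2.imwrite('pics/s1c.png',cv2.resize(f,None,fx=3.7,fy=3.7,interpolation=cv2.INTER_CUBIC))"
```

```text
time: 2.6
tool_pos: [0.4439, -0.0703, 0.2552]
orientation: [0.003, 3.141, 0.0]
wrist_force: [0.6, -0.2, 0.2]
finger_gap: 0.0851
gripper_force: 0.0
t 2.6 tcp [ 0.4439 -0.0703  0.2552] xax [-1.     0.002 -0.001] zax [ 0.001  0.    -1.   ] F [ 0.6 -0.2  0.2] gap 0.0851 UNITS [-0.041  0.055  1.544]
```

View pics/s1c.png

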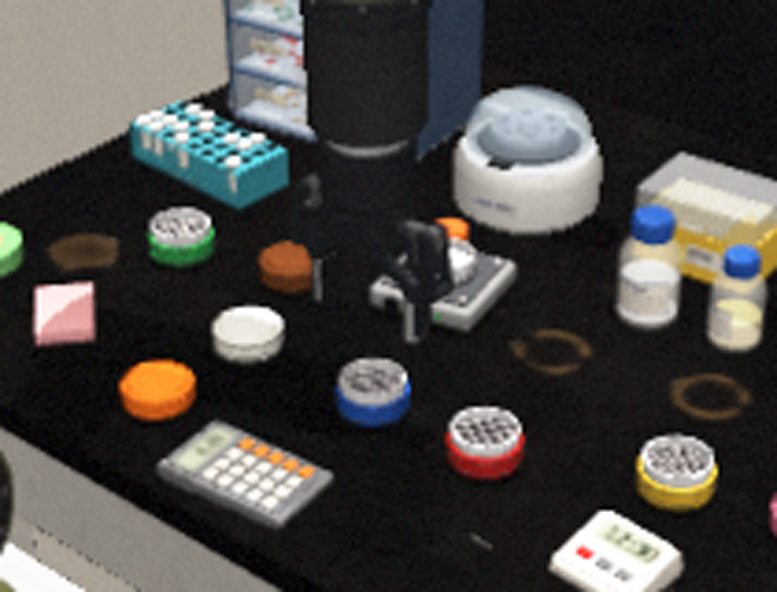

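The fingertips straddle the blue sieve's line: tips at crop (318,298) and (413,338), sieve at (373,391), with (370,390) predicted. Descending, then closing.

```bash
python3 -m pendant '[[[-0.04,0.05,0.3,0],[0,0,0.4,0],[0,0,0.4,0],[0,0,0.3,0],[0,0,0.15,0],[0,0,0,0],[0,0,0,0],[0,0,0,0],[0,0,0,0],[0,0,0,0]]]' 0
python3 -m pendant '[[[0,0,0,0],[0,0,0,0],[0,0,0,0],[0,0,0,0],[0,0,0,0],[0,0,0,0],[0,0,0,0],[0,0,0,0],[0,0,0,0],[0,0,0,0]]]' 1
python3 -c "
from h import *
to(.615,-.004,.35)"
```

```text
time: 3.9
tool_pos: [0.4458, -0.0678, 0.1773]
orientation: [0.003, 3.141, 0.0]
wrist_force: [0.3, -0.5, 0.2]
finger_gap: 0.0851
gripper_force: 0.0
time: 5.15
tool_pos: [0.4461, -0.0678, 0.1779]
orientation: [0.003, 3.14, -0.0]
wrist_force: [0.1, 0.8, 5.1]
finger_gap: 0.058
gripper_force: 64.5
t 5.15 tcp [ 0.4461 -0.0678  0.1779] xax [-1.     0.002 -0.001] zax [ 0.001 -0.    -1.   ] F [0.1 0.8 5.1] gap 0.058 UNITS [-3.38   1.281 -3.438]
```

```bash
python3 -m pendant '[[[0,0,-0.1,0],[0,0,-0.3,0],[0,0,-0.5,0],[0,0,-0.5,0],[0,0,-0.5,0],[-0.1,0,-0.2,0],[-0.3,0.2,0,0],[-0.4,0.2,0,0],[-0.4,0.2,0,0],[-0.3,0.1,0,0]]]' 1
python3 -m pendant '[[[-0.5,0.2,0,0],[-0.5,0.2,0,0],[-0.5,0.2,0,0],[-0.3,0.2,0,0],[-0.1,0,0,0],[0,0,0,0],[0,0,0,0],[0,0,0,0],[0,0,0,0],[0,0,0,0]]]' 1
python3 -c "
from h import *
to(.615,-.004,.219)
for n,a in (('side',(110,250,220,360)),('top',(120,230,200,330))):
    c=grab(n,n+'2'); f=c['frame'][a[0]:a[1],a[2]:a[3],::-1]
    cv2.imwrite('pics/%s2c.png'%n,cv2.resize(f,None,fx=4,fy=4,interpolation=cv2.INTER_CUBIC))
    print(n,proj(c,(.615,-.004,.048)),proj(c,sense()['tool_pos']-[0,0,.1605]))
a=cv2.imread('pics/side2c.png');b=cv2.imread('pics/top2c.png')
H=np.zeros((600,800,3),np.uint8);a=cv2.resize(a,(400,400));b=cv2.resize(b,(400,338));H[:400,:400]=a;H[:338,400:]=b;cv2.imwrite('pics/m2.png',H)"
```

```text
time: 6.4
tool_pos: [0.5216, -0.0325, 0.2814]
orientation: [-0.003, -3.14, -0.0]
wrist_force: [-0.1, -0.5, -0.8]
finger_gap: 0.0579
gripper_force: 64.1
time: 7.65
tool_pos: [0.6158, 0.0068, 0.2823]
orientation: [0.003, 3.141, 0.0]
wrist_force: [-0.4, -0.4, 0.1]
finger_gap: 0.0576
gripper_force: 64.1
t 7.65 tcp [0.6158 0.0068 0.2823] xax [-1.     0.002 -0.   ] zax [ 0.  0. -1.] F [-0.4 -0.4  0.1] gap 0.0576 UNITS [ 0.015 -0.217  1.267]
side [288.95229003 198.36381771] [286.55481004 177.40221999]
top [260.32495836 176.18148718] [255.28542792 168.18726457]
```

View pics/m2.png

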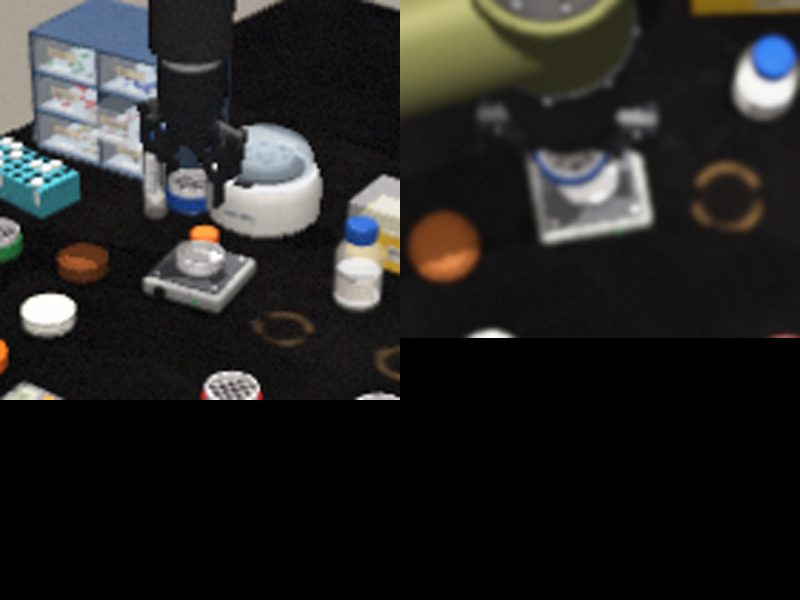

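The blue sieve hangs level above the pan: rim centre at side crop (201,255), as predicted within a pixel. Lowering with the y correction.

```bash
python3 -m pendant '[[[0,-0.11,0,0],[0,-0.11,0.1,0],[0,0,0.2,0],[0,0,0.2,0],[0,0,0.2,0],[0,0,0.2,0],[0,0,0.1,0],[0,0,0,0],[0,0,0,0],[0,0,0,0]]]' 1
python3 -m pendant '[[[0,0,0.06,0],[0,0,0.06,0],[0,0,0.06,0],[0,0,0.05,0],[0,0,0.04,0],[0,0,0,0],[0,0,0,0],[0,0,0,0],[0,0,0,0],[0,0,0,0]]]' 1
python3 -c "
from h import *
to(.615,-.004,.219)
for n,a in (('side',(150,220,240,340)),('top',(130,200,210,310))):
    c=grab(n,n+'3'); f=c['frame'][a[0]:a[1],a[2]:a[3],::-1]
    cv2.imwrite('pics/%s3c.png'%n,cv2.resize(f,(800,560),interpolation=cv2.INTER_CUBIC))"
```

```text
time: 9.0
tool_pos: [0.616, -0.0041, 0.2327]
orientation: [0.003, 3.141, 0.0]
wrist_force: [-0.1, 0.7, -0.4]
finger_gap: 0.0581
gripper_force: 64.1
time: 10.25
tool_pos: [0.6159, -0.0041, 0.219]
orientation: [0.003, 3.141, 0.0]
wrist_force: [-1.9, -0.0, 3.6]
finger_gap: 0.0574
gripper_force: 64.5
t 10.25 tcp [ 0.6159 -0.0041  0.219 ] xax [-1.     0.002 -0.   ] zax [ 0.  0. -1.] F [-1.9 -0.   3.6] gap 0.0574 UNITS [0.019 0.002 0.   ]
```

View pics/side3c.png

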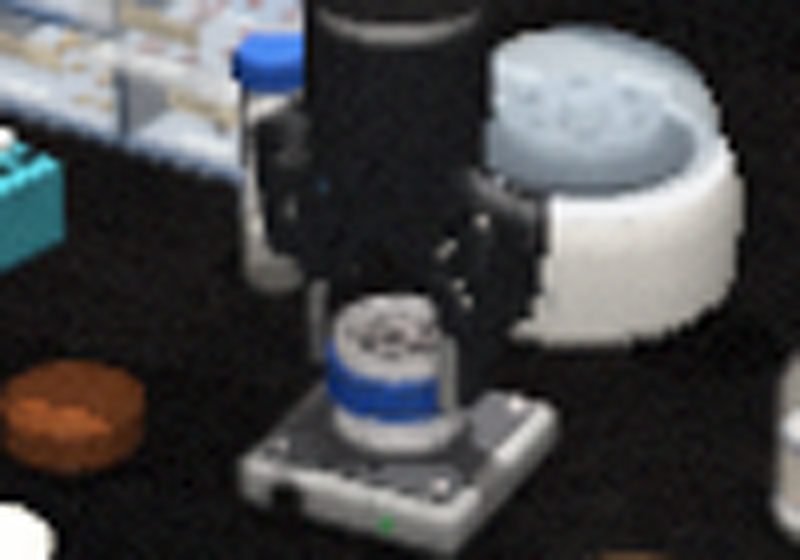

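The blue band sits on the pan rim (around crop (398,415)) with light contact force. Releasing and rising.

```bash
python3 -m pendant '[[[0,0,0,0],[0,0,0,0],[0,0,0,0],[0,0,0,0],[0,0,0,0],[0,0,0,0],[0,0,-0.3,0],[0,0,-0.6,0],[0,0,-0.8,0],[0,0,-0.8,0]]]' 0
python3 -c "
from h import *
to(.5126,-.316,.30)
c=grab('side','side4'); f=c['frame'][150:220,240:340,::-1]
cv2.imwrite('pics/s4.png',cv2.resize(f,(800,560),interpolation=cv2.INTER_CUBIC))
for k in (.048,.066,.076): print(proj(c,(.616,-.004,k)))"
```

```text
time: 11.6
tool_pos: [0.6157, -0.0042, 0.3463]
orientation: [0.003, 3.14, -0.0]
wrist_force: [1.1, 0.6, -0.9]
finger_gap: 0.0852
gripper_force: 0.0
t 11.6 tcp [ 0.6157 -0.0042  0.3463] xax [-1.     0.002 -0.001] zax [ 0.001 -0.    -1.   ] F [ 1.1  0.6 -0.9] gap 0.0852 UNITS [ 2.052 -6.239  0.924]
[289.14496629 198.24109001]
[289.16656761 193.49339959]
[289.17866819 190.83148655]
```

View pics/s4.png

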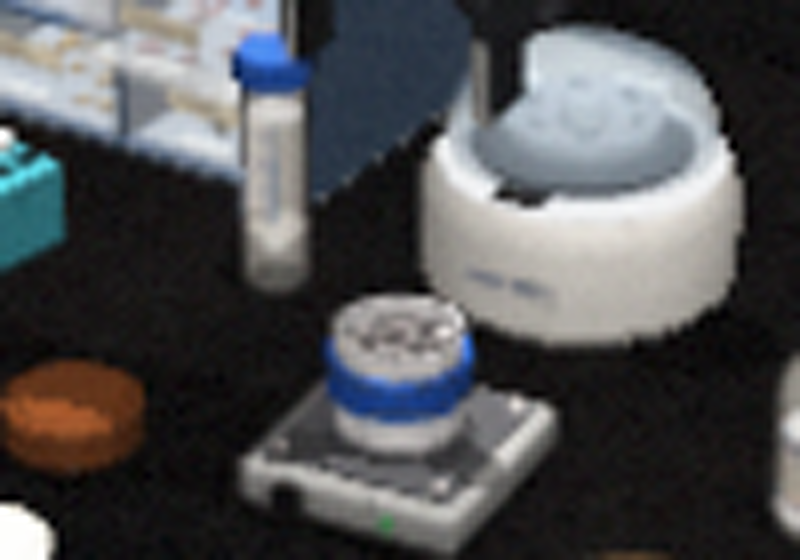

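Blue is seated and level, with its rim centred at (400,335) over the pan. Next is yellow.

```bash
python3 -m pendant '[[[0.15,-0.4,0,0],[0.25,-0.8,0,0],[0.25,-0.8,0,0],[0.25,-0.8,0,0],[0.25,-0.8,0,0],[0.25,-0.8,0,0],[0.25,-0.8,0,0],[0.25,-0.7,0.1,0],[0.15,-0.34,0.4,0],[0,0,0.5,0]]]' 0
python3 -m pendant '[[[0,0,0.5,0],[0,0,0.3,0],[0,0,0,0],[0,0,0,0],[0,0,0,0],[0,0,0,0],[0,0,0,0],[0,0,0,0],[0,0,0,0],[0,0,0,0]]]' 0
python3 -c "
from h import *
to(.5126,-.316,.178)
c=grab('side','side5'); f=c['frame'][190:302,280:440,::-1]
cv2.imwrite('pics/s5.png',cv2.resize(f,(800,560),interpolation=cv2.INTER_CUBIC))
print(proj(c,(.5126,-.316,.022)),proj(c,(.5126,-.316,.09)))"
```

```text
time: 12.9
tool_pos: [0.5116, -0.3172, 0.2921]
orientation: [-0.006, -3.141, -0.001]
wrist_force: [0.2, 0.9, -0.8]
finger_gap: 0.0851
gripper_force: 0.0
time: 14.15
tool_pos: [0.5128, -0.3159, 0.2536]
orientation: [-0.003, -3.141, -0.0]
wrist_force: [0.2, 0.3, 0.2]
finger_gap: 0.0855
gripper_force: 0.0
t 14.15 tcp [ 0.5128 -0.3159  0.2536] xax [-1.     0.002  0.   ] zax [-0.  0. -1.] F [0.2 0.3 0.2] gap 0.0855 UNITS [ 0.004 -0.002  1.512]
[351.944769  256.9117302] [353.70073653 237.32212413]
```

View pics/s5.png

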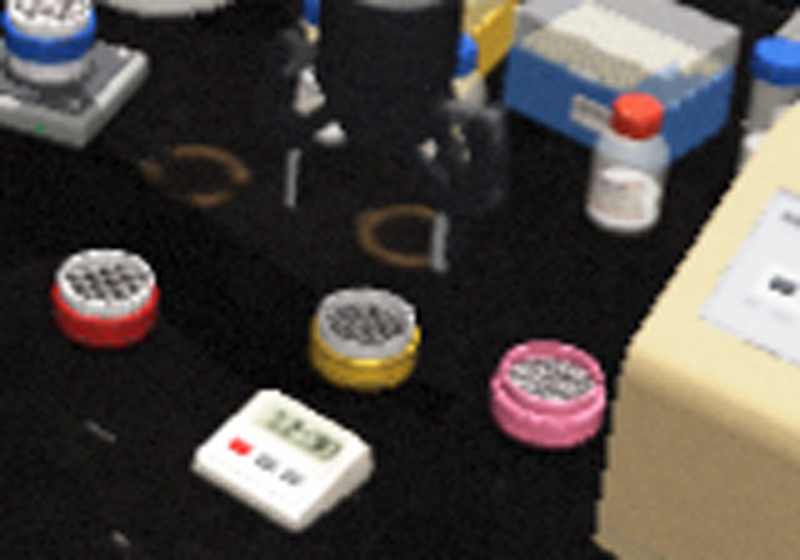

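Yellow is centred at crop (365,340), against (360,335) predicted, with the fingertips straddling its line. Pink at (550,393) and the timer are clear. Descending and gripping.

```bash
python3 -m pendant '[[[0,0,0.3,0],[0,0,0.4,0],[0,0,0.4,0],[0,0,0.3,0],[0,0,0.11,0],[0,0,0,0],[0,0,0,0],[0,0,0,0],[0,0,0,0],[0,0,0,0]]]' 0
python3 -m pendant '[[[0,0,0,0],[0,0,0,0],[0,0,0,0],[0,0,0,0],[0,0,0,0],[0,0,0,0],[0,0,0,0],[0,0,-0.2,0],[0,0,-0.4,0],[0,0,-0.5,0]]]' 1
python3 -c "
from h import *
to(.616,-.004,.30)"
```

```text
time: 15.45
tool_pos: [0.5128, -0.3159, 0.1784]
orientation: [0.003, 3.141, 0.0]
wrist_force: [-0.0, 0.1, 0.0]
finger_gap: 0.0856
gripper_force: 0.0
time: 16.7
tool_pos: [0.5125, -0.3159, 0.234]
orientation: [-0.003, -3.14, -0.001]
wrist_force: [0.3, -0.5, -1.3]
finger_gap: 0.0575
gripper_force: 64.1
t 16.7 tcp [ 0.5125 -0.3159  0.234 ] xax [-1.     0.002  0.001] zax [-0.001  0.    -1.   ] F [ 0.3 -0.5 -1.3] gap 0.0575 UNITS [-2.056  6.242 -1.32 ]
```

```bash
python3 -m pendant '[[[0,0.1,-0.5,0],[-0.1,0.3,-0.5,0],[-0.25,0.7,-0.3,0],[-0.25,0.8,0,0],[-0.25,0.8,0,0],[-0.25,0.8,0,0],[-0.25,0.8,0,0],[-0.25,0.8,0,0],[-0.25,0.7,0,0],[-0.2,0.44,0,0]]]' 1
python3 -m pendant '[[[0,0,0.1,0],[0,0,0.2,0],[0,0,0.2,0],[0,0,0.2,0],[0,0,0.1,0],[0,0,0,0],[0,0,0,0],[0,0,0,0],[0,0,0,0],[0,0,0,0]]]' 1
python3 -c "
from h import *
to(.616,-.004,.247)
c=grab('side','side6'); f=c['frame'][150:220,240:340,::-1]
cv2.imwrite('pics/s6.png',cv2.resize(f,(800,560),interpolation=cv2.INTER_CUBIC))"
```

```text
time: 17.95
tool_pos: [0.6162, -0.0026, 0.2991]
orientation: [0.001, 3.141, 0.0]
wrist_force: [1.1, -1.3, -0.3]
finger_gap: 0.0577
gripper_force: 64.1
time: 19.2
tool_pos: [0.6159, -0.0041, 0.2583]
orientation: [0.003, 3.141, 0.0]
wrist_force: [-0.3, -0.4, -0.6]
finger_gap: 0.0577
gripper_force: 64.1
t 19.2 tcp [ 0.6159 -0.0041  0.2583] xax [-1.     0.002 -0.   ] zax [ 0.  0. -1.] F [-0.3 -0.4 -0.6] gap 0.0577 UNITS [-0.002  0.001  0.226]
```

View pics/s6.png

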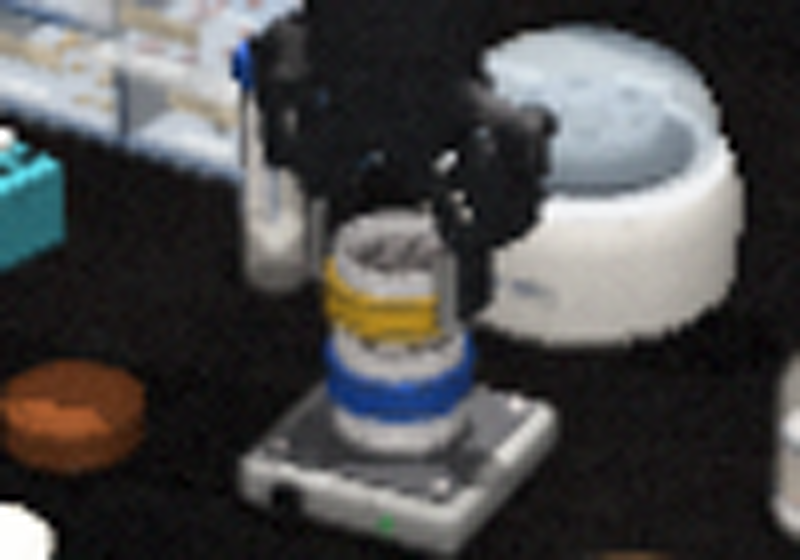

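Yellow hangs straight over blue: left band edges at x≈326 and 328, with the rims aligned. Lowering.

```bash
python3 -m pendant '[[[0,0,0.05,0],[0,0,0.05,0],[0,0,0.05,0],[0,0,0.04,0],[0,0,0.03,0],[0,0,0,0],[0,0,0,0],[0,0,0,0],[0,0,0,0],[0,0,0,0]]]' 1
python3 -c "
from h import *
to(.616,-.004,.247)"
```

```text
time: 20.5
tool_pos: [0.6159, -0.0041, 0.2478]
orientation: [0.003, 3.141, -0.0]
wrist_force: [-3.5, 0.3, 4.5]
finger_gap: 0.0577
gripper_force: 64.7
t 20.5 tcp [ 0.6159 -0.0041  0.2478] xax [-1.     0.002 -0.001] zax [ 0.001 -0.    -1.   ] F [-3.5  0.3  4.5] gap 0.0577 UNITS [-0.001  0.002  0.015]
```

```bash
python3 -m pendant '[[[0.02,0,0,0],[0.01,0,0.01,0],[0,0,0.01,0],[0,0,0,0],[0,0,0,0],[0,0,0,0],[0,0,0,0],[0,0,0,0],[0,0,0,0],[0,0,0,0]]]' 1
python3 -m pendant '[[[0,0,0,0],[0,0,0,0],[0,0,0,0],[0,0,0,0],[0,0,0,0],[0,0,0,0],[0,0,-0.3,0],[0,0,-0.6,0],[0,0,-0.6,0],[0,0,-0.6,0]]]' 0
python3 -c "
from h import *
to(.4498,-.1804,.178)
c=grab('side','side7'); f=c['frame'][150:220,240:340,::-1]
cv2.imwrite('pics/s7.png',cv2.resize(f,(800,560),interpolation=cv2.INTER_CUBIC))"
```

```text
time: 21.75
tool_pos: [0.6151, -0.0041, 0.2477]
orientation: [0.003, 3.138, 0.0]
wrist_force: [2.7, -0.1, 5.7]
finger_gap: 0.0573
gripper_force: 65.0
time: 23.0
tool_pos: [0.6143, -0.0043, 0.3536]
orientation: [0.003, 3.14, 0.0]
wrist_force: [0.5, -0.6, 0.1]
finger_gap: 0.0853
gripper_force: 0.0
t 23.0 tcp [ 0.6143 -0.0043  0.3536] xax [-1.     0.002 -0.001] zax [ 0.001  0.    -1.   ] F [ 0.5 -0.6  0.1] gap 0.0853 UNITS [ 3.288 -3.53   3.508]
```

View pics/s7.png

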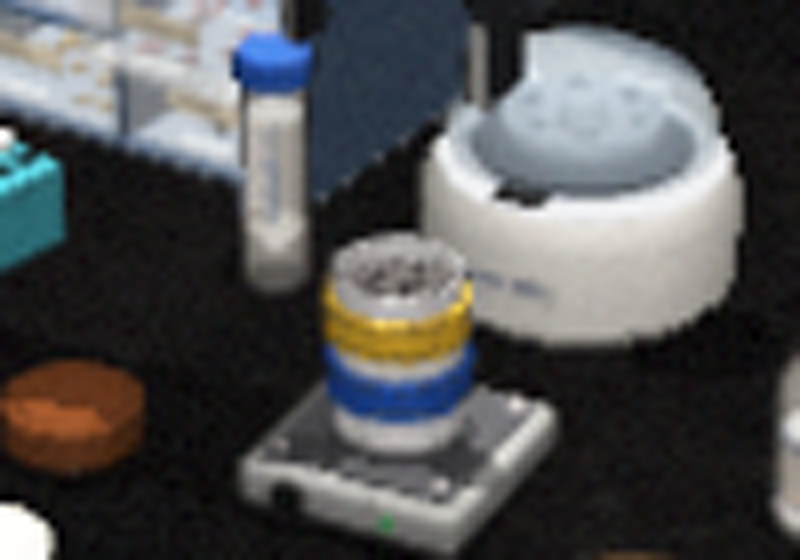

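Yellow is seated and level: its rim is at y≈275, 60 px above blue's, which matches 28 mm. Now red.

```bash
python3 -m pendant '[[[0.2,-0.2,0,0],[0.4,-0.4,0,0],[0.5,-0.5,0,0],[0.5,-0.5,0,0],[0.5,-0.6,0.1,0],[0.5,-0.6,0.3,0],[0.4,-0.4,0.4,0],[0.29,-0.33,0.4,0],[0,0,0.4,0],[0,0,0.3,0]]]' 0
python3 -m pendant '[[[0,0,0.4,0],[0,0,0.4,0],[0,0,0.4,0],[0,0,0.3,0],[0,0,0.1,0],[0,0,0,0],[0,0,0,0],[0,0,0,0],[0,0,0,0],[0,0,0,0]]]' 0
python3 -c "
from h import *
to(.4498,-.1804,.178)"
```

```text
time: 24.3
tool_pos: [0.4486, -0.1807, 0.2549]
orientation: [-0.004, -3.14, -0.001]
wrist_force: [0.5, -0.2, 0.5]
finger_gap: 0.0854
gripper_force: 0.0
time: 25.55
tool_pos: [0.4496, -0.1803, 0.1763]
orientation: [0.003, 3.141, 0.0]
wrist_force: [0.3, 0.7, -0.7]
finger_gap: 0.0854
gripper_force: 0.0
t 25.55 tcp [ 0.4496 -0.1803  0.1763] xax [-1.     0.002 -0.   ] zax [ 0.  0. -1.] F [ 0.3  0.7 -0.7] gap 0.0854 UNITS [-0.004 -0.003 -0.034]
```

```bash
python3 -m pendant '[[[0,0,-0.03,0],[0,0,0,0],[0,0,0,0],[0,0,0,0],[0,0,0,0],[0,0,0,0],[0,0,0,0],[0,0,-0.2,0],[0,0,-0.5,0],[0,0,-0.6,0]]]' 1
python3 -c "
from h import *
to(.6145,-.004,.33)"
```

```text
time: 26.8
tool_pos: [0.449, -0.1802, 0.2426]
orientation: [-0.003, -3.139, -0.001]
wrist_force: [0.7, 0.7, -1.2]
finger_gap: 0.0574
gripper_force: 64.2
t 26.8 tcp [ 0.449  -0.1802  0.2426] xax [-1.     0.002  0.003] zax [-0.003  0.001 -1.   ] F [ 0.7  0.7 -1.2] gap 0.0574 UNITS [-3.298  3.532 -1.755]
```

```bash
python3 -m pendant '[[[0,0,-0.6,0],[-0.1,0.1,-0.6,0],[-0.3,0.3,-0.5,0],[-0.5,0.5,0,0],[-0.5,0.6,0,0],[-0.5,0.6,0,0],[-0.5,0.6,0,0],[-0.5,0.5,0,0],[-0.3,0.3,0,0],[-0.1,0.03,0,0]]]' 1
python3 -m pendant '[[[0,0,0.1,0],[0,0,0.2,0],[0,0,0.2,0],[0,0,0.2,0],[0,0,0.1,0],[0,0,0,0],[0,0,0,0],[0,0,0,0],[0,0,0,0],[0,0,0,0]]]' 1
python3 -c "
from h import *
to(.6145,-.004,.2755)
c=grab('side','side8'); f=c['frame'][150:220,240:340,::-1]
cv2.imwrite('pics/s8.png',cv2.resize(f,(800,560),interpolation=cv2.INTER_CUBIC))"
```

```text
time: 28.05
tool_pos: [0.6153, -0.0032, 0.3266]
orientation: [-0.001, -3.139, 0.0]
wrist_force: [-0.9, -0.0, -1.5]
finger_gap: 0.0578
gripper_force: 64.2
time: 29.3
tool_pos: [0.6149, -0.0041, 0.2878]
orientation: [0.003, 3.141, 0.0]
wrist_force: [-0.0, 0.1, -1.0]
finger_gap: 0.0578
gripper_force: 64.2
t 29.3 tcp [ 0.6149 -0.0041  0.2878] xax [-1.     0.002 -0.   ] zax [ 0.  0. -1.] F [-0.   0.1 -1. ] gap 0.0578 UNITS [0.008 0.002 0.247]
```

View pics/s8.png

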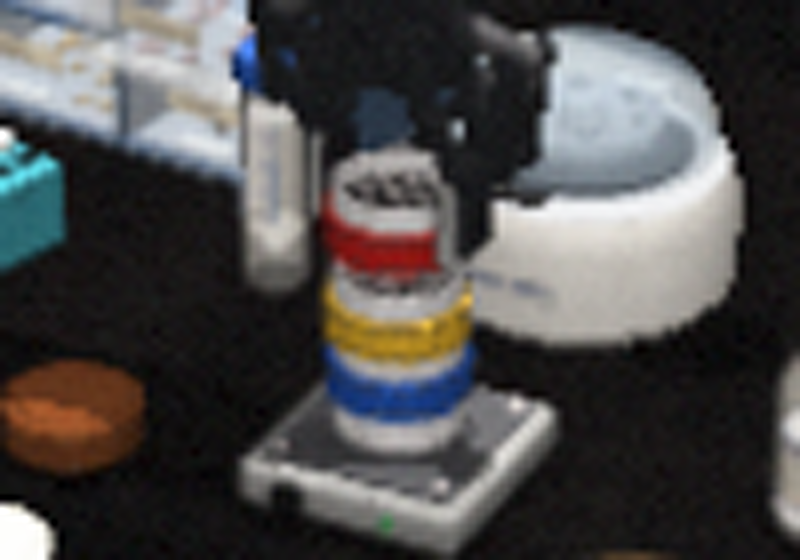

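Red is over yellow and aligned, with both left band edges at x≈324. Lowering.

```bash
python3 -m pendant '[[[0,0,0.06,0],[0,0,0.06,0],[0,0,0.05,0],[0,0,0.04,0],[0,0,0.03,0],[0,0,0.01,0],[0,0,0,0],[0,0,0,0],[0,0,0,0],[0,0,0,0]]]' 1
python3 -c "
from h import *
to(.6145,-.004,.275)"
```

```text
time: 30.6
tool_pos: [0.6149, -0.0041, 0.2755]
orientation: [0.003, 3.141, 0.0]
wrist_force: [-1.9, 0.5, 3.3]
finger_gap: 0.0577
gripper_force: 64.5
t 30.6 tcp [ 0.6149 -0.0041  0.2755] xax [-1.     0.002 -0.   ] zax [ 0.  0. -1.] F [-1.9  0.5  3.3] gap 0.0577 UNITS [0.008 0.003 0.011]
```

```bash
python3 -m pendant '[[[0.01,0,0.01,0],[0,0,0.01,0],[0,0,0,0],[0,0,0,0],[0,0,0,0],[0,0,0,0],[0,0,0,0],[0,0,0,0],[0,0,0,0],[0,0,0,0]]]' 1
python3 -m pendant '[[[0,0,0,0],[0,0,0,0],[0,0,0,0],[0,0,0,0],[0,0,0,0],[0,0,0,0],[0,0,-0.3,0],[0,0,-0.6,0],[0,0,-0.6,0],[0,0,-0.6,0]]]' 0
python3 -c "
from h import *
to(.4475,.0745,.178)
c=grab('side','side9'); f=c['frame'][150:220,240:340,::-1]
cv2.imwrite('pics/s9.png',cv2.resize(f,(800,560),interpolation=cv2.INTER_CUBIC))"
```

```text
time: 31.85
tool_pos: [0.6146, -0.0041, 0.2755]
orientation: [0.003, 3.14, -0.0]
wrist_force: [-0.6, 0.4, 5.8]
finger_gap: 0.0574
gripper_force: 65.0
time: 33.1
tool_pos: [0.6142, -0.0042, 0.3816]
orientation: [0.003, 3.14, 0.0]
wrist_force: [0.4, 0.1, -0.1]
finger_gap: 0.0855
gripper_force: 0.0
t 33.1 tcp [ 0.6142 -0.0042  0.3816] xax [-1.     0.002 -0.001] zax [ 0.001  0.    -1.   ] F [ 0.4  0.1 -0.1] gap 0.0855 UNITS [3.343 1.567 4.068]
```

View pics/s9.png

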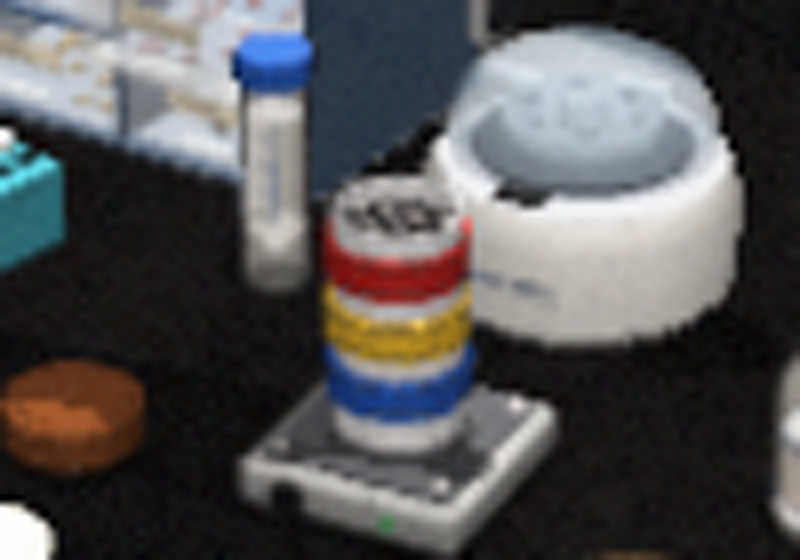

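Red is seated and level, with the stack's edges vertical at x≈325 to 472. Now the white lid.

```bash
python3 -m pendant '[[[0.3,0.1,0,0],[0.5,0.2,0,0],[0.5,0.3,0,0],[0.5,0.3,0.1,0],[0.5,0.3,0.3,0],[0.5,0.2,0.5,0],[0.35,0.1,0.5,0],[0.2,0.07,0.5,0],[0,0,0.4,0],[0,0,0.2,0]]]' 0
python3 -m pendant '[[[0,0,0.3,0],[0,0,0.4,0],[0,0,0.4,0],[0,0,0.3,0],[0,0,0.1,0],[0,0,0,0],[0,0,0,0],[0,0,0,0],[0,0,0,0],[0,0,0,0]]]' 0
python3 -c "
from h import *
to(.447,.0743,.178)"
```

```text
time: 34.4
tool_pos: [0.4469, 0.0747, 0.2542]
orientation: [0.002, 3.141, 0.0]
wrist_force: [0.0, -0.3, -0.5]
finger_gap: 0.0855
gripper_force: 0.0
time: 35.65
tool_pos: [0.447, 0.0747, 0.1793]
orientation: [0.003, 3.141, 0.0]
wrist_force: [-0.0, 0.0, -0.4]
finger_gap: 0.0854
gripper_force: 0.0
t 35.65 tcp [0.447  0.0747 0.1793] xax [-1.     0.002 -0.   ] zax [ 0.  0. -1.] F [-0.   0.  -0.4] gap 0.0854 UNITS [ 0.001 -0.009  0.027]
```

```bash
python3 -m pendant '[[[0,0,0.02,0],[0,0,0,0],[0,0,0,0],[0,0,0,0],[0,0,0,0],[0,0,0,0],[0,0,0,0],[0,0,-0.2,0],[0,0,-0.5,0],[0,0,-0.6,0]]]' 1
python3 -m pendant '[[[0,0,-0.6,0],[0,0,-0.6,0],[0,0,-0.5,0],[0,0,-0.4,0],[0,0,-0.2,0],[-0.1,-0.1,0,0],[-0.3,-0.2,0,0],[-0.5,-0.2,0,0],[-0.5,-0.2,0,0],[-0.5,-0.2,0,0]]]' 1
python3 -c "
from h import *
to(.6143,-.004,.303)"
```

```text
time: 36.9
tool_pos: [0.4465, 0.0744, 0.2431]
orientation: [-0.003, -3.139, 0.002]
wrist_force: [0.3, 0.9, -1.2]
finger_gap: 0.0578
gripper_force: 64.2
time: 38.15
tool_pos: [0.5428, 0.0288, 0.3564]
orientation: [-0.003, -3.139, 0.001]
wrist_force: [0.2, 0.1, -2.0]
finger_gap: 0.0576
gripper_force: 64.3
t 38.15 tcp [0.5428 0.0288 0.3564] xax [-1.     0.002  0.003] zax [-0.003 -0.001 -1.   ] F [ 0.2  0.1 -2. ] gap 0.0576 UNITS [-1.433 -0.652  1.065]
```

```bash
python3 -m pendant '[[[-0.5,-0.25,0,0],[-0.5,-0.25,0,0],[-0.3,-0.15,0,0],[-0.14,-0.02,0,0],[0,0,0.1,0],[0,0,0.2,0],[0,0,0.2,0],[0,0,0.2,0],[0,0,0.1,0],[0,0,0,0]]]' 1
python3 -m pendant '[[[0,0,0,0],[0,0,0.02,0],[0,0,0,0],[0,0,0,0],[0,0,0,0],[0,0,0,0],[0,0,0,0],[0,0,0,0],[0,0,0,0],[0,0,0,0]]]' 1
python3 -c "
from h import *
to(.6143,-.004,.303)"
```

```text
time: 39.4
tool_pos: [0.6138, -0.0041, 0.3177]
orientation: [-0.003, -3.141, 0.0]
wrist_force: [0.2, 0.3, -2.3]
finger_gap: 0.0576
gripper_force: 64.3
time: 40.65
tool_pos: [0.6139, -0.0041, 0.3172]
orientation: [-0.003, -3.142, -0.0]
wrist_force: [-0.5, -0.4, -0.5]
finger_gap: 0.0572
gripper_force: 64.3
t 40.65 tcp [ 0.6139 -0.0041  0.3172] xax [-1.     0.002  0.   ] zax [-0.  0. -1.] F [-0.5 -0.4 -0.5] gap 0.0572 UNITS [-0.008  0.002  0.284]
```

```bash
python3 -m pendant '[[[0,0,0.06,0],[0,0,0.06,0],[0,0,0.05,0],[0,0,0.05,0],[0,0,0.04,0],[0,0,0.02,0],[0,0,0,0],[0,0,0,0],[0,0,0,0],[0,0,0,0]]]' 1
python3 -c "
from h import *
to(.6143,-.004,.303)"
```

```text
time: 41.9
tool_pos: [0.6139, -0.0041, 0.3035]
orientation: [0.003, 3.141, -0.0]
wrist_force: [-1.2, -0.0, 1.8]
finger_gap: 0.0574
gripper_force: 64.5
t 41.9 tcp [ 0.6139 -0.0041  0.3035] xax [-1.     0.002 -0.   ] zax [ 0. -0. -1.] F [-1.2 -0.   1.8] gap 0.0574 UNITS [-0.007  0.003  0.011]
```

```bash
python3 -m pendant '[[[0,0,0.01,0],[0,0,0.01,0],[0,0,0,0],[0,0,0,0],[0,0,0,0],[0,0,0,0],[0,0,0,0],[0,0,0,0],[0,0,0,0],[0,0,0,0]]]' 1
python3 -m pendant '[[[0,0,0,0],[0,0,0,0],[0,0,0,0],[0,0,0,0],[0,0,0,0],[0,0,0,0],[0,0,-0.2,0],[0,0,-0.5,0],[0,0,-0.6,0],[0,0,-0.5,0]]]' 0
python3 -m pendant '[[[0.4,0,0,0],[0.5,0,0,0],[0.5,0,0,0],[0.5,0,0,0],[0.4,0,0,0],[0,0,0,0],[0,0,0,0],[0,0,0,0],[0,0,0,0],[0,0,0,0]]]' 0
python3 -c "
from h import *
c=grab('side','s10'); a=cv2.resize(c['frame'][135:219,200:340,::-1],(800,480),interpolation=cv2.INTER_CUBIC)
cv2.imwrite('pics/s10c.png',a)"
```

```text
time: 43.15
tool_pos: [0.6139, -0.0041, 0.3034]
orientation: [0.003, 3.14, -0.0]
wrist_force: [-2.3, 1.3, 6.7]
finger_gap: 0.0575
gripper_force: 65.1
time: 44.4
tool_pos: [0.6138, -0.0042, 0.3945]
orientation: [0.003, 3.14, 0.0]
wrist_force: [0.2, 0.2, 0.0]
finger_gap: 0.0856
gripper_force: 0.0
time: 45.65
tool_pos: [0.4991, -0.0039, 0.392]
orientation: [-0.003, -3.141, 0.0]
wrist_force: [0.0, -0.7, -0.2]
finger_gap: 0.0853
gripper_force: 0.0
```

View pics/s10c.png

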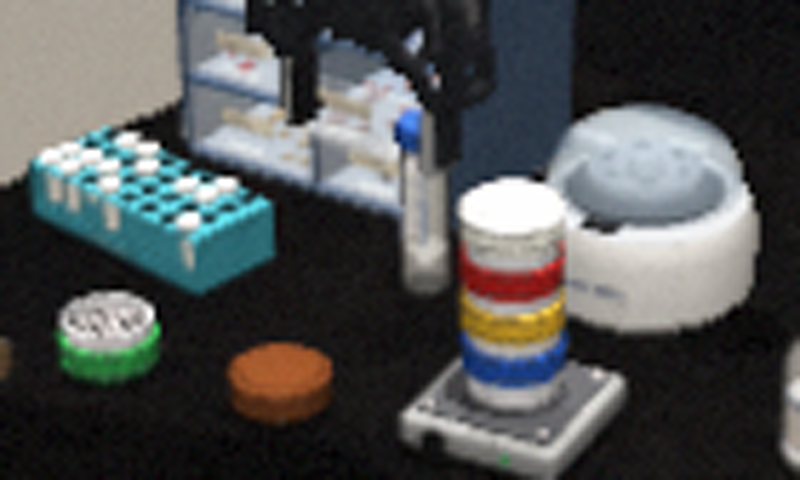

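The tower stands straight at x≈460 to 567: blue, yellow, red, then the white lid at (513,215), all level. The gripper is clear, and the rack and green sieve are undisturbed.

```bash
python3 -c "
from bench import *
print(close_job())"
```

```text
the job is handed in; nothing more can be done
None
```

The sieve tower is built on the pan (blue, yellow, red, white lid), each looking seated and level in the last side view, and the job was handed in at about 46 s of the 109 s allowed.

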